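Shut and clip down the cover of a tube shaker

TASK

Close the hinged lid of the beige tube shaker, then fold its three blue clip flaps (front, left and right) down around the rim one after another, pushing each one in until it clicks fully home and stays hanging straight down by itself. Be gentle, the clips and the lid are plastic: never press harder than 25 N, feel for the click and stop. Leave the things standing on the bench alone.

Things in the scene. Friction and masses are not known exactly. Their poses are not given: they have to be found in the camera images.
- shaker: beige bench-top tube shaker, fixed, 260 x 260 mm base, 75 mm high; origin: centre of its underside, z up, -x its front (black control panel). On its deck a platform carries a cream tub, 130 (x) x 110 (y) mm, and its lid. The platform is PARKED UP TO 9 mm OFF CENTRE in x and in y, unmeasured, anew each time, and stays there when pushed; the places below, in the shaker's frame, are for a centred one
- tub_mid (a point): fixed point at (0, 0, 134) mm in the shaker frame: middle of the shut lid if the platform were centred. A flap clicks so: in its last 0.4 rad, only with the lid shut, its hook rides over a rail under the rim; a level push 22 to 30 mm below the hinge line rises to 7 to 10 N, drops about 0.1 rad before home, then meets the hard stop, and the flap holds. Unclicked, a spring pushes it out
- lid (a joint): angle (rad) of the cream lid, 156 x 136 x 8 mm: 0 = shut on the tub's rim (hard stop); its front edge rises as it grows; starts 0.35 to 0.7. Hinge line along shaker y at x = +80 mm, height 134 mm, in mid-thickness; shut, its top is at height 138 mm. A stiff hinge holds it at any angle; 2 to 4 N down near its front closes it
- flap_front (a joint): angle (rad) of the front clip flap, a blue plate 60 mm wide, 4 thick, hung on the lid's front edge: 0 = hanging straight down, home (hard stop), 1.57 = straight out; starts 1.2 to 1.7. Lid shut: level hinge line at x = -80 mm, centred on y = 0, height 134 mm. The plate's free edge is 34 mm from it; the outer face (upper face when open) lies 4 mm outside it when down
- flap_left (a joint): angle (rad) of the left clip flap, a blue plate 56 mm wide, 4 thick, hung on the lid's left edge: 0 = hanging straight down, home (hard stop), 1.57 = straight out; starts 1.2 to 1.7. Lid shut: level hinge line at y = +70 mm, centred on x = 0, height 134 mm. The plate's free edge is 34 mm from it; the outer face (upper face when open) lies 4 mm outside it when down
- flap_right (a joint): angle (rad) of the right clip flap, a blue plate 56 mm wide, 4 thick, hung on the lid's right edge: 0 = hanging straight down, home (hard stop), 1.57 = straight out; starts 1.2 to 1.7. Lid shut: level hinge line at y = -70 mm, centred on x = 0, height 134 mm. The plate's free edge is 34 mm from it; the outer face (upper face when open) lies 4 mm outside it when down
- tube_rack: bystander: blue tube rack 100 x 70 x 41 mm, loose on the bench, origin under its centre
- bottle: bystander: white bottle, diameter 52 mm, 110 mm high, loose on the bench, origin under its centre
- beaker: bystander: clear beaker, diameter 64 mm, 75 mm high, loose on the bench, origin under its centre

How it is judged:
By the outcome, as a careful person would: the job done as asked, in the order asked, and still so for the second after the job is handed in, with the robot touching nothing.
It also fails if it takes over 69 s, if anything falls off the work surface, if the arm or the gripper's body presses on something with over 40 N, if the wrist force passes 120 N, or if a joint passes its speed limit or range.

ROBOT

A 7-joint arm with a two-finger parallel gripper is mounted at the origin on the work surface. World frame = base frame: x ahead of the robot, y to its left, z up, the work surface at z = 0. Lengths are in m, angles in rad, forces in N, time in s.
With the tool pointing down it reaches from about 0.425 to 0.925 m from the base axis. Payload 6.8 kg.
Tool frame: the origin (TCP) lies at the very end of the fingers, on their centre line; the grasp point (between the pads) lies 19 mm behind it; z points along the fingers, y is the line along which they close (so a half turn about z gives the same grasp; the last joint's range is limited). The gripper opens to 85 mm and grips with 20 to 120 N. Pads are 22 mm wide; open, the fingers measure 114 mm over their backs; the gripper's body (76 mm by 85 mm) begins 54 mm behind the grasp point. The pads swing forward as they close: fully open they stand 13 mm farther back than shut.
Start: joints at [1.15, 0.477, 0.022, 1.555, -0.011, 1.109, -0.083], TCP at [0.208, -0.642, 0.193] pointing down, gripper open.
Joint ranges: [-2.96, 2.96], [-0.34, 2.1], [-1.41, 1.46], [0.24, 2.44], [-1.37, 4.51], [0.17, 1.92], [-2.96, 2.96]. Speed limits (rad/s): [2.39, 2.39, 3.14, 3.14, 3.14, 3.14, 3.14].

INTERFACE

Orientations are given as a unit quaternion [w, x, y, z].
In Python, from station import bot gives the robot as it stands. The module is installed in compiled form; this text tells all that it offers.
- The arm moves only by the shell command python3 -m jog 'ROWS' [OPENING] [FORCE]. ROWS is JSON, a list of rows, each a list of 4 numbers: the shift along the tool's x, y, z in cm, then the turn about the tool's z in rad. In form: [[x, y, z, spin], ...]. A call has 1 to 20 rows; each row is the pose to reach, as a shift and turn from the pose commanded when the call began, along the tool's axes at that moment; what a row does not reach only later rows make up. A row lasts 1/12 s, in which the tool goes at most 41.7 mm and 7.16 degrees, less where a joint would pass 70% of its speed; a pose out of reach is approached as far as the arm can. A call with a gripper value outside its range is refused whole. OPENING is the closure, from -1 (fully open) to 1 (shut), set as the call begins (- or left out, the last holds). The fingers move at their own pace and stop on an object; FORCE is the grip in N (left out, the last holds). Time passes only in rows, so rows that repeat a pose let the fingers close. It gives the time, the measured TCP pose, the force, the opening and the grip force at its end, in the units of the state.
- bot.get_obs(): the state, without advancing time (a new reading comes with each control period).
- bot.read_camera(name): name is "scene" or "side" or "wrist"; returns a dict with "pixels" (400x640x3 uint8, red, green, blue), "depth" (400x640 float32, m along the optical axis (not along the pixel's ray), 0 where there is no reading), "fovy" (degrees; the focal length in pixels is half the picture's height over the tangent of half this angle, whatever the lens; pixels are square), "cx", "cy" (the principal point, pixels), "pose" (4x4, takes a point from camera to world coordinates). Camera axes: x right, y down, z forward; pixel columns grow to the right and rows downward; lengths in m; the calibration is good to about 2 mm. The wrist camera is an equidistant fisheye: a pixel r from the principal point sees the ray r / f radians off the axis. A picture is of the moment at which its call begins.
- bot.hand_in(): hands the job in; it is judged then, once.
The state is a dict: "t": time; "q": joint angles; "joint_vel": joint speeds; "joint_torque": joint torques, N m; "eef_pos": TCP position; "tool_rot": TCP orientation; "contact_force": force on the tool from outside, world axes, zero at the start; "torque": the same for the moment, N m; "gripper_width": opening from 0.0 (shut) to 1.0 (fully open); "grasp_force": force on a finger pad.
Only numpy, scipy, OpenCV 4.12 (cv2) and the standard library are available. Lean on these libraries where they do the work, as an engineer would, in place of code of your own. Each camera call takes 0.05 s, during which the arm holds its last target. There are 200 camera calls.

## Working session

There is one attempt and no reset: what is moved stays moved. The work goes in short steps, Python scripts to look and compute and a shell command to move; the robot and the scene stay as the last step left them, time stands still between calls to the robot, and variables do not carry over. Pictures are saved under pics/ and viewed, at most 10 in all, crops included, and the job is handed in when it is done.

```bash
mkdir -p pics; cat > h.py <<'E'
import numpy as np, cv2
from station import bot
def cam(n):
    c=bot.read_camera(n); np.savez(''+n+'.npz',**c); return c
def pts(c):
    f=200/np.tan(np.radians(c['fovy'])/2); v,u=np.mgrid[:400,:640]; d=c['depth']
    P=np.stack([(u-c['cx'])/f*d,(v-c['cy'])/f*d,d],-1)
    return P@c['pose'][:3,:3].T+c['pose'][:3,3]
E
python3 - <<'E'
from h import *
o=bot.get_obs(); print({k:np.round(v,3) for k,v in o.items()})
for n in('scene','side'):
    c=cam(n); cv2.imwrite(f'pics/{n}0.png',c['pixels'][:,:,::-1]); print(n,c['fovy'],c['pose'].round(3).tolist())
E
```

```text
{'t': np.float64(0.0), 'q': array([ 1.15 ,  0.478,  0.022,  1.556, -0.011,  1.109, -0.083]), 'joint_vel': array([ 0.001, -0.002, -0.   ,  0.001,  0.   , -0.   ,  0.001]), 'joint_torque': array([-0.0000e+00, -5.9646e+01,  1.6080e+00, -2.8120e+01,  1.2000e-02,
        9.0000e-03, -0.0000e+00]), 'eef_pos': array([ 0.207, -0.642,  0.192]), 'tool_rot': array([-0.001,  0.988,  0.156, -0.   ]), 'contact_force': array([ 0.313, -0.415,  0.182]), 'torque': array([ 0.035, -0.046, -0.063]), 'grasp_force': np.float64(0.0), 'gripper_width': np.float64(1.0)}
scene 52.50216651218159 [[0.639, 0.573, -0.513, 1.092], [0.769, -0.461, 0.443, -0.459], [0.018, -0.678, -0.735, 0.907], [0.0, 0.0, 0.0, 1.0]]
side 53.15249743061065 [[0.902, -0.328, 0.28, 0.297], [-0.432, -0.687, 0.584, -0.507], [0.001, -0.648, -0.761, 0.775], [0.0, 0.0, 0.0, 1.0]]
```

View pics/scene0.png

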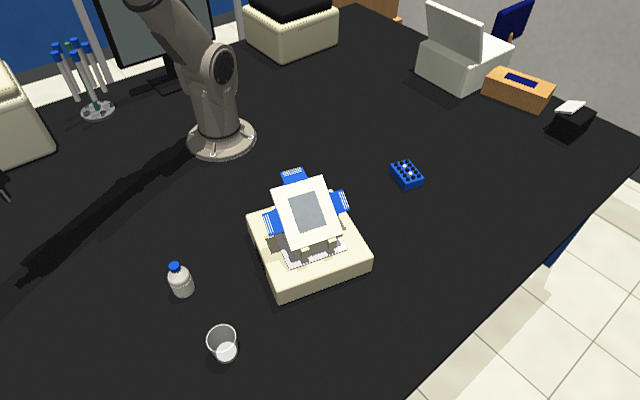

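View pics/side0.png

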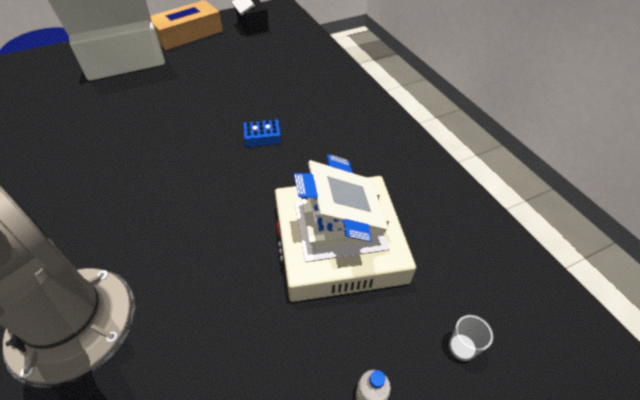

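The lid is raised towards the robot: in the scene view, the front flap is at (293,177), the side flaps at (272,222) and (342,200). The rack is at (406,173), the bottle at (180,280) and the beaker at (222,342). The side view agrees, with the flaps at (305,185), (340,162) and (357,229).

```bash
cat > m.py <<'E'
from h import *
A=[];C=[];S=[]
for n in('scene','side'):
    c=dict(np.load(n+'.npz')); P=pts(c); px=c['pixels'].astype(int)
    m=(c['depth']>0)&(P[...,0]>.25)&(P[...,0]<1.1)&(abs(P[...,1])<.6)&(P[...,2]>.01)&(P[...,2]<.35)
    A.append(P[m]);C.append(px[m]);
    p=P[m];q=px[m]
    d=(abs(p[:,2]-.075)<.006)&(q[:,0]>q[:,2]+10)
    d=p[d]; 
    lab=d[:,:2]; med=np.median(lab,0); lab=lab[np.linalg.norm(lab-med,axis=1)<.2]
    r=cv2.minAreaRect((lab*1000).astype(np.float32)); print(n,'deck',r,len(lab), np.median(d[:,2]))
    near=np.linalg.norm(p[:,:2]-np.array(r[0])/1000,axis=1)<.25
    b=near&(q[:,2]>q[:,0]+60)&(p[:,2]>.1)
    l=near&(p[:,2]>.125)&(abs(q[:,2]-q[:,0])<45)&(q[:,0]>100)
    pl=p[l]
    # RANSAC plane
    best=None;rng=np.random.default_rng(0)
    for _ in range(400):
        t=pl[rng.choice(len(pl),3,False)];nn=np.cross(t[1]-t[0],t[2]-t[0]);nn/=np.linalg.norm(nn)+1e-12
        k=abs((pl-t[0])@nn)<.003
        if best is None or k.sum()>best.sum(): best=k
    pl=pl[best]; ce=pl.mean(0); nn=np.linalg.svd(pl-ce)[2][2]; nn*=np.sign(nn[2])
    print(' lid n',nn.round(3),'tilt',np.arccos(nn[2]),'dir',np.degrees(np.arctan2(nn[1],nn[0])),'ctr',ce.round(4),len(pl))
    ex=np.array([nn[0],nn[1],0]);ex/=np.linalg.norm(ex); ey=np.cross(nn,ex);e1=np.cross(ey,nn)
    loc=np.c_[(pl-ce)@e1,(pl-ce)@ey]; rr=cv2.minAreaRect((loc*1000).astype(np.float32)); print(' lid rect',rr)
    cc=ce+(e1*rr[0][0]+ey*rr[0][1])/1000; print(' lid top centre',cc.round(4))
    bp=p[b]
    if len(bp):
        _,L,ce2=cv2.kmeans(bp.astype(np.float32),3,None,(3,50,1e-5),5,2)
        for i in range(3): print(' flap',ce2[i].round(3),(L==i).sum())
for nm,f in (('rack',lambda p,q:(q[:,2]>q[:,0]+60)&(p[:,2]<.06)),('others',lambda p,q:p[:,2]>.02)):
    p=np.vstack(A);q=np.vstack(C);k=f(p,q);g=np.unique((p[k][:,:2]/.03).round(),axis=0)*.03
    print(nm, g[np.lexsort(g.T)].round(2).tolist() if nm=='rack' else '')
E
python3 m.py
```

```text
scene deck ((586.7611083984375, -69.66708374023438), (258.7577209472656, 237.7557830810547), 73.7341537475586) 3421 0.07420321565990495
 lid n [ 0.486 -0.144  0.862] tilt 0.5308842563689072 dir -16.472409587646283 ctr [ 0.5867 -0.0736  0.1761] 3333
 lid rect ((2.5312881469726562, 0.6107406616210938), (146.13143920898438, 179.11077880859375), 1.0917232036590576)
 lid top centre [ 0.5886 -0.0736  0.175 ]
 flap [ 0.56  -0.152  0.175] 320
 flap [ 0.505 -0.05   0.221] 253
 flap [0.607 0.008 0.178] 275
side deck ((567.92724609375, -78.94677734375), (232.50889587402344, 260.0715026855469), 73.87382507324219) 4973 0.07513172726725664
 lid n [ 0.484 -0.144  0.863] tilt 0.5298757641199945 dir -16.584292810536642 ctr [ 0.5781 -0.0754  0.18  ] 3152
 lid rect ((7.026519775390625, 5.18255615234375), (144.9684295654297, 179.6394500732422), 0.16571810841560364)
 lid top centre [ 0.5844 -0.0726  0.1769]
 flap [ 0.503 -0.051  0.221] 359
 flap [ 0.553 -0.139  0.168] 427
 flap [0.601 0.009 0.177] 220
rack [[0.57, 0.3], [0.6, 0.3], [0.48, 0.33], [0.51, 0.33], [0.54, 0.33], [0.57, 0.33], [0.6, 0.33], [0.48, 0.36], [0.51, 0.36], [0.54, 0.36], [0.57, 0.36], [0.6, 0.36], [0.51, 0.39], [0.54, 0.39], [0.57, 0.39], [0.6, 0.39]]
others
```

```bash
python3 -m jog '[[0,0,-5,0],[0,0,-10.8,0],[0,0,-10.8,0],[48.7,-45.7,-10.8,0.597],[48.7,-45.7,-10.8,0.597],[48.7,-45.7,-10.8,0.597],[48.7,-45.7,-10.8,0.597],[48.7,-45.7,-10.8,0.597],[48.7,-45.7,-10.8,0.597],[48.7,-45.7,-10.8,0.597],[48.7,-45.7,-10.8,0.597],[48.7,-45.7,-10.8,0.597],[48.7,-45.7,-10.8,0.597],[48.7,-45.7,-10.8,0.597],[48.7,-45.7,-10.8,0.597],[48.7,-45.7,-10.8,0.597],[48.7,-45.7,-10.8,0.597],[48.7,-45.7,-10.8,0.597],[48.7,-45.7,-10.8,0.597],[48.7,-45.7,-10.8,0.597]]' 1
```

```text
t: 1.77
eef_pos: [0.5328, -0.0484, 0.3006]
tool_rot: [-0.002, 0.991, -0.136, 0.0]
contact_force: [0.2, 0.6, 1.2]
gripper_width: -0.002
grasp_force: 0.0
```

```bash
python3 -m jog '[[0,0,4,0],[0,0,7.5,0],[0,0,8,0],[0,0,8.5,0],[0,0,9,0],[0,0,9.5,0],[0,0,10,0],[0,0,10.5,0],[0,0,11,0],[0,0,11.5,0]]'; python3 -m jog '[[0,0,0.5,0],[0,0,1,0],[0,0,1.5,0],[0,0,2,0],[0,0,2.5,0],[0,0,3,0],[0,0,3.5,0],[0,0,4,0],[0,0,4,0]]'
```

```text
t: 2.6
eef_pos: [0.5307, -0.0576, 0.1858]
tool_rot: [-0.0, 0.99, -0.142, 0.0]
contact_force: [-0.5, 0.4, -0.0]
gripper_width: -0.003
grasp_force: 0.0
t: 3.35
eef_pos: [0.5297, -0.0576, 0.1446]
tool_rot: [0.0, 0.99, -0.142, -0.001]
contact_force: [0.4, -0.2, 0.2]
gripper_width: -0.001
grasp_force: 0.0
```

```bash
python3 - <<'E'
from h import *
for n in('scene','side'):
    c=cam(n)
    if n=='side': a=c['pixels'][140:310,240:450,::-1]
    else: b=c['pixels'][130:300,215:425,::-1]
cv2.imwrite('pics/a1.png',cv2.resize(np.vstack([a,b]),None,fx=1.7,fy=1.7,interpolation=cv2.INTER_CUBIC))
E
```

```text
(no output)
```

View pics/a1.png

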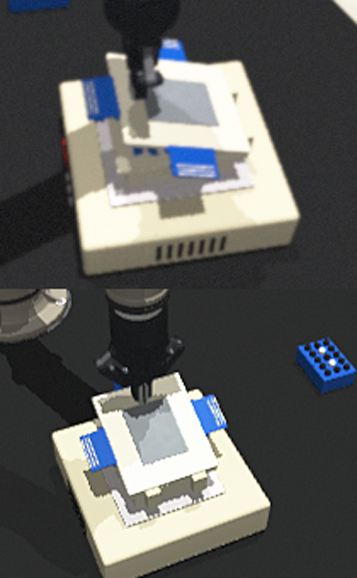

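The lid has come down under the fingertips and is nearly shut. The force reads about 0 while the arm is at rest. I'll keep pressing gently.

```bash
python3 -m jog '[[0,0,0.2,0],[0,0,0.4,0],[0,0,0.5,0],[0,0,0.6,0],[0,0,0.6,0]]';  python3 -m jog '[[0,0,0.05,0],[0,0,0.1,0],[0,0,0.1,0]]'
```

```text
t: 3.87
eef_pos: [0.5304, -0.0576, 0.1396]
tool_rot: [0.0, 0.99, -0.142, -0.0]
contact_force: [-0.3, 0.1, 0.4]
gripper_width: -0.004
grasp_force: 0.0
t: 4.12
eef_pos: [0.5304, -0.0576, 0.1388]
tool_rot: [0.0, 0.99, -0.142, -0.0]
contact_force: [0.2, 0.7, 0.9]
gripper_width: -0.002
grasp_force: 0.0
```

```bash
for i in 1 2; do python3 -m jog '[[0,0,0.05,0],[0,0,0.1,0],[0,0,0.1,0]]' | grep -E 'eef|contact'; done
```

```text
eef_pos: [0.5304, -0.0576, 0.1377]
contact_force: [-0.3, -0.3, 0.4]
eef_pos: [0.5304, -0.0576, 0.1367]
contact_force: [-0.0, 0.2, 0.0]
```

```bash
for i in 1 2 3; do python3 -m jog '[[0,0,0.05,0],[0,0,0.1,0],[0,0,0.1,0]]' | grep -E 'eef|contact'; done; python3 - <<'E'
from h import *
c=cam('side')
cv2.imwrite('pics/a2.png',cv2.resize(c['pixels'][150:300,260:420,::-1],None,fx=4,fy=4,interpolation=cv2.INTER_CUBIC))
E
```

```text
eef_pos: [0.5304, -0.0576, 0.1357]
contact_force: [0.1, -0.1, 0.1]
eef_pos: [0.5304, -0.0576, 0.1347]
contact_force: [0.7, -0.1, -0.5]
eef_pos: [0.5304, -0.0576, 0.1337]
contact_force: [-0.7, -0.3, 0.2]
```

View pics/a2.png

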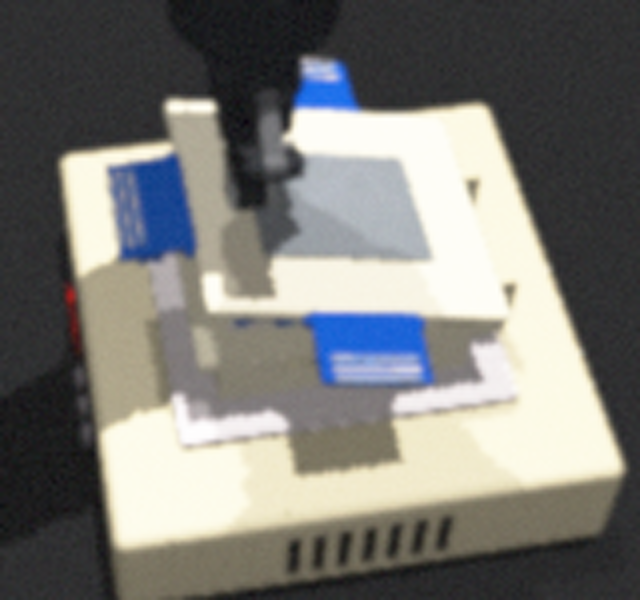

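```bash
python3 - <<'E'
from h import *
c=cam('scene')
E
python3 m.py | grep -v rack; python3 - <<'E'
from h import *
# local heights around the fingertip
for n in ('scene','side'):
    c=dict(np.load(n+'.npz')); P=pts(c); 
    ex=np.array([.9597,-.281]);ey=np.array([.281,.9597]);d=P[...,:2]-np.array([.5735,-.070]);X=d@ex;Y=d@ey
    for x0 in (-.07,-.045,-.02,.02,.06):
        print(n,x0,[ (round(float(np.median(P[...,2][k])),4) if (k:=(abs(X-x0)<.005)&(abs(Y-y0)<.005)&(P[...,2]<.3)&(P[...,2]>.05)).any() else None) for y0 in(-.06,-.04,0,.04,.06)])
E
```

```text
scene deck ((584.4679565429688, -68.90438842773438), (258.93536376953125, 244.60557556152344), 73.88235473632812) 3433 0.07420463607944033
 lid n [ 0.246 -0.074  0.967] tilt 0.25923717990252254 dir -16.723578240108623 ctr [ 0.5847 -0.074   0.1552] 2749
 lid rect ((-4.447273254394531, 4.955513000488281), (161.9236297607422, 194.127685546875), 0.42024731636047363)
 lid top centre [ 0.5821 -0.0682  0.1563]
 flap [0.599 0.011 0.158] 241
 flap [ 0.552 -0.149  0.155] 277
 flap [ 0.499 -0.085  0.178] 12
side deck ((565.9765014648438, -85.18577575683594), (218.91873168945312, 259.9982604980469), 73.73239135742188) 4783 0.07509950673691757
 lid n [ 0.244 -0.073  0.967] tilt 0.25791403996451595 dir -16.743229759205366 ctr [ 0.5743 -0.0784  0.1577] 3191
 lid rect ((-0.3035736083984375, 8.962532043457031), (169.17330932617188, 199.45819091796875), 5.6851396560668945)
 lid top centre [ 0.5765 -0.07    0.1577]
 flap [0.608 0.007 0.156] 114
 flap [ 0.549 -0.147  0.157] 403
 flap [ 0.488 -0.048  0.18 ] 299
others 
scene -0.07 [0.1743, 0.176, None, 0.1765, 0.176]
scene -0.045 [0.1708, 0.2703, 0.2206, 0.1711, 0.1702]
scene -0.02 [0.1628, 0.1637, 0.1641, 0.1632, 0.1639]
scene 0.02 [0.1491, 0.1531, 0.1542, 0.1521, 0.1532]
scene 0.06 [0.1399, 0.1403, 0.1016, 0.1432, 0.1412]
side -0.07 [0.1299, 0.1311, 0.1764, 0.1768, 0.1769]
side -0.045 [0.1694, 0.2804, 0.1713, None, None]
side -0.02 [0.1259, 0.1634, 0.1649, 0.1632, None]
side 0.02 [0.1526, 0.1534, 0.154, 0.1532, 0.1535]
side 0.06 [0.1301, 0.1427, 0.1429, 0.1425, 0.142]
```

```bash
python3 - <<'E'
from h import *
o=bot.get_obs(); print(o['eef_pos'],o['contact_force'],o['q'].round(3))
p=o['eef_pos']
for n in('scene','side'):
    c=dict(np.load(n+'.npz')); f=200/np.tan(np.radians(c['fovy'])/2); T=np.linalg.inv(c['pose']); P=pts(c)
    for dz in(0,.04,.1,.15):
        q=T@np.r_[p+[0,0,dz],1]; u,v=f*q[0]/q[2]+c['cx'],f*q[1]/q[2]+c['cy']; print(n,dz,round(u),round(v),'a2px',(u-260)*4,(v-150)*4,'cam depth',q[2].round(3),'seen',c['depth'][int(v),int(u)],P[int(v),int(u)].round(3))
im=cam('wrist')['pixels'];cv2.imwrite('pics/w1.png',im[:,:,::-1])
E
```

```text
[ 0.53046077 -0.05757968  0.13374883] [-0.1581337  -1.06286443 -0.49086006] [ 0.261  0.335 -0.327  1.935  0.136  0.893 -1.989]
scene 0 298 208 a2px 153.24989004719714 231.07551064755046 cam depth 1.035 seen 0.99541646 [ 0.55  -0.073  0.165]
scene 0.04 298 197 a2px 151.45902823358233 188.13535097888575 cam depth 1.006 seen 0.9852452 [ 0.54  -0.067  0.189]
scene 0.1 297 180 a2px 148.56731815228432 118.79974302608946 cam depth 0.961 seen 0.92918307 [ 0.548 -0.071  0.257]
scene 0.15 296 164 a2px 145.94680336635815 55.96668551919163 cam depth 0.925 seen 0.8721694 [ 0.56  -0.08   0.321]
side 0 321 212 a2px 245.9764145114159 248.78338564310798 cam depth 0.816 seen 0.76984805 [ 0.516 -0.082  0.17 ]
side 0.04 322 200 a2px 247.24374313069802 198.32954807113708 cam depth 0.786 seen 0.7643238 [ 0.523 -0.068  0.191]
side 0.1 322 179 a2px 249.34028869557028 114.8636120992719 cam depth 0.74 seen 0.6788121 [ 0.511 -0.094  0.279]
side 0.15 323 159 a2px 251.29582622188786 37.01137139581738 cam depth 0.702 seen 0.64970094 [ 0.512 -0.09   0.321]
```

View pics/w1.png

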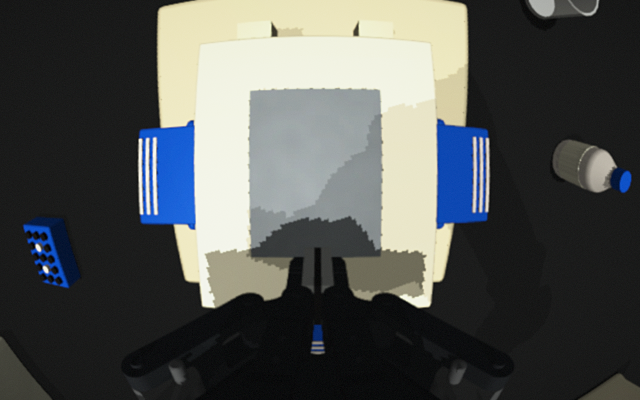

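```bash
python3 - <<'E'
from h import *
c=dict(np.load('wrist.npz')); f=200/np.tan(np.radians(c['fovy'])/2); T=np.linalg.inv(c['pose']); print(c['fovy'],c['pose'].round(3).tolist(),f)
def pr(p):
    q=T@np.r_[p,1]; r=np.hypot(q[0],q[1]); a=np.arctan2(r,q[2])*f; return c['cx']+a*q[0]/r,c['cy']+a*q[1]/r,q[2]
p=np.array([.5305,-.0576,.1337])
for dz in(0,.02,.037,.06,.08,.1): u,v,d=pr(p+[0,0,dz]); print(dz,round(u),round(v),d.round(3))
D=c['depth']
for v in range(230,400,12): print(v,[float(D[v,u].round(3)) for u in(280,298,308,318,328,340,355)])
E
```

```text
65.70646984690485 [[-0.28, -0.907, -0.314, 0.612], [-0.96, 0.265, 0.091, -0.083], [0.001, 0.326, -0.945, 0.316], [0.0, 0.0, 0.0, 1.0]] 309.70691628693146
0 315 232 0.2
0.02 315 246 0.181
0.037 315 261 0.165
0.06 315 285 0.143
0.08 314 311 0.124
0.1 314 345 0.106
230 [0.16300000250339508, 0.16200000047683716, 0.16300000250339508, 0.16200000047683716, 0.16200000047683716, 0.16200000047683716, 0.16300000250339508]
242 [0.16300000250339508, 0.16200000047683716, 0.16300000250339508, 0.16099999845027924, 0.16200000047683716, 0.16200000047683716, 0.16300000250339508]
254 [0.16300000250339508, 0.16300000250339508, 0.14900000393390656, 0.14900000393390656, 0.15000000596046448, 0.16200000047683716, 0.164000004529953]
266 [0.16500000655651093, 0.14499999582767487, 0.13699999451637268, 0.13699999451637268, 0.13699999451637268, 0.14499999582767487, 0.16500000655651093]
278 [0.16599999368190765, 0.13500000536441803, 0.12700000405311584, 0.1289999932050705, 0.12800000607967377, 0.13600000739097595, 0.16500000655651093]
290 [0.16599999368190765, 0.11500000208616257, 0.11800000071525574, 0.1239999979
[... 731 characters left out ...]
9940395355, 0.17900000512599945, 0.10199999809265137, 0.0820000022649765, 0.08100000023841858]
362 [0.07699999958276749, 0.07900000363588333, 0.08299999684095383, 0.08399999886751175, 0.08399999886751175, 0.07699999958276749, 0.07699999958276749]
374 [0.07400000095367432, 0.07900000363588333, 0.07900000363588333, 0.07900000363588333, 0.07900000363588333, 0.0729999989271164, 0.0729999989271164]
386 [0.06700000166893005, 0.07500000298023224, 0.07599999755620956, 0.07500000298023224, 0.07500000298023224, 0.07199999690055847, 0.06599999964237213]
398 [0.06300000101327896, 0.07100000232458115, 0.07100000232458115, 0.07000000029802322, 0.07199999690055847, 0.07199999690055847, 0.06300000101327896]
```

```bash
python3 -m jog '[[0,0,-0.5,0],[0,0,-1,0],[0,0,-1.5,0],[0,0,-2,0],[0,0,-2.5,0],[0,0,-3,0],[0,0,-3,0]]'; python3 - <<'E'
from h import *
cam('scene');cam('wrist');cam('side')
E
python3 m.py | grep -E 'lid n'; python3 -m jog '[[0,0,-0.5,0],[0,0,-1,0],[0,0,-1.5,0],[0,0,-2,0],[0,0,-2.5,0],[0,0,-3,0],[0,0,-3,0]]'; python3 - <<'E'
from h import *
cam('scene');w=cam('wrist')['pixels'];s=cam('side')['pixels']
cv2.imwrite('pics/b.png',cv2.resize(np.hstack([s[100:300,240:440],w[200:400,220:420]])[:,:,::-1],None,fx=2,fy=2,interpolation=cv2.INTER_CUBIC))
E
python3 m.py | grep -E 'lid n'
```

```text
t: 6.1
eef_pos: [0.5313, -0.0576, 0.1652]
tool_rot: [-0.0, 0.99, -0.142, 0.001]
contact_force: [0.3, 0.3, -0.6]
gripper_width: -0.001
grasp_force: 0.0
 lid n [ 0.242 -0.075  0.967] tilt 0.256368129838827 dir -17.181283642902173 ctr [ 0.5814 -0.0727  0.156 ] 2873
 lid n [ 0.245 -0.075  0.967] tilt 0.25883561777198677 dir -17.038855827625024 ctr [ 0.5729 -0.0771  0.1581] 3353
t: 6.83
eef_pos: [0.5312, -0.0576, 0.1951]
tool_rot: [-0.0, 0.99, -0.142, 0.001]
contact_force: [0.6, 0.8, 0.1]
gripper_width: 0.003
grasp_force: 0.0
 lid n [ 0.244 -0.071  0.967] tilt 0.25664650881911516 dir -16.29726583449279 ctr [ 0.5801 -0.0719  0.1564] 2966
 lid n [ 0.244 -0.073  0.967] tilt 0.25748918285797084 dir -16.75763623684707 ctr [ 0.5711 -0.074   0.1588] 3567
```

View pics/b.png

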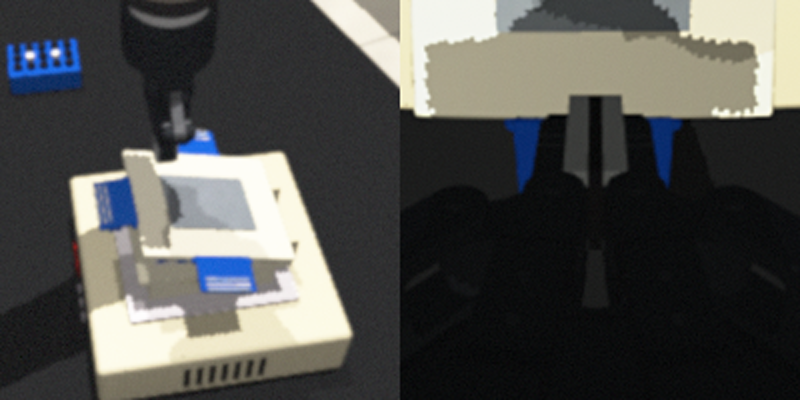

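The gripper tip ended up inside the rendered lid. I lifted it and the lid stayed at 0.257 rad. I'll retry the contact slowly and watch the force.

```bash
python3 -m jog '[[0,0,0.5,0],[0,0,1,0],[0,0,1.5,0],[0,0,1.8,0],[0,0,1.9,0],[0,0,2,0]]' | grep -E 'eef|contact'; for i in 1 2 3 4 5; do python3 -m jog '[[0,0,0.1,0],[0,0,0.2,0]]' | grep -E 'eef|contact'; done
```

```text
eef_pos: [0.5303, -0.0576, 0.1733]
contact_force: [0.9, -0.2, 0.6]
eef_pos: [0.5307, -0.0576, 0.1719]
contact_force: [0.4, 0.8, 0.1]
eef_pos: [0.5306, -0.0576, 0.1699]
contact_force: [0.2, 0.6, 0.3]
eef_pos: [0.5305, -0.0576, 0.1678]
contact_force: [0.7, 0.6, 0.4]
eef_pos: [0.5305, -0.0576, 0.1657]
contact_force: [-0.0, -0.6, -0.8]
eef_pos: [0.5305, -0.0576, 0.1637]
contact_force: [0.2, 0.1, -0.4]
```

```bash
python3 - <<'E'
from h import *
o=bot.get_obs();t=o['eef_pos'];print(t)
for n in('scene','side','wrist'):
    c=cam(n)
    if n=='wrist':
        f=200/np.tan(np.radians(c['fovy'])/2); v,u=np.mgrid[:400,:640]; a=u-c['cx'];b=v-c['cy'];r=np.hypot(a,b)+1e-9;s=np.tan(r/f)/r
        P=np.stack([a*s,b*s,np.ones_like(r)],-1)*c['depth'][...,None]; P=P@c['pose'][:3,:3].T+c['pose'][:3,3]
    else: P=pts(c)
    m=(c['depth']>0)&(np.linalg.norm(P[...,:2]-t[:2],axis=-1)<.03)
    z=P[...,2][m]; dark=c['pixels'][m].max(1)<110
    h,e=np.histogram(z,bins=np.arange(.12,.32,.01)); hd,_=np.histogram(z[dark],bins=e)
    print(n,[(round(x,2),int(i),int(j)) for x,i,j in zip(e,h,hd) if i])
E
```

```text
[ 0.53049111 -0.05759725  0.16371956]
scene [(np.float64(0.16), 210, 91), (np.float64(0.17), 166, 17), (np.float64(0.2), 12, 4), (np.float64(0.21), 39, 37), (np.float64(0.22), 33, 33), (np.float64(0.23), 36, 36), (np.float64(0.24), 43, 43), (np.float64(0.25), 115, 115), (np.float64(0.26), 32, 32), (np.float64(0.27), 44, 44), (np.float64(0.28), 65, 65), (np.float64(0.29), 72, 72), (np.float64(0.3), 92, 92)]
side [(np.float64(0.12), 1, 0), (np.float64(0.13), 2, 0), (np.float64(0.16), 213, 98), (np.float64(0.17), 291, 35), (np.float64(0.2), 12, 7), (np.float64(0.21), 41, 33), (np.float64(0.22), 33, 29), (np.float64(0.23), 7, 6), (np.float64(0.24), 11, 8), (np.float64(0.25), 19, 19), (np.float64(0.26), 29, 26), (np.float64(0.27), 40, 39), (np.float64(0.28), 36, 36), (np.float64(0.29), 37, 37), (np.float64(0.3), 56, 56)]
wrist [(np.float64(0.16), 2365, 1239), (np.float64(0.17), 3162, 1058), (np.float64(0.2), 89, 63), (np.float64(0.21), 532, 526), (np.float64(0.22), 659, 655), (np.float64(0.23), 651, 650), (np.float64(0.24), 1316, 1316), (np.float64(0.25), 3196, 3196), (np.float64(0.26), 1954, 1954), (np.float64(0.27), 2039, 2039), (np.float64(0.28), 3634, 3634), (np.float64(0.29), 4219, 4219), (np.float64(0.3), 923, 923)]
```

The depth images show the real fingertip about 40 mm above the reported TCP, so the tip never went through the lid. I'll calibrate the tip offset in x, y and z.

```bash
python3 - <<'E'
from h import *
o=bot.get_obs();t=o['eef_pos'];R=None
w,x,y,z=o['tool_rot']; from scipy.spatial.transform import Rotation as Ro
R=Ro.from_quat([x,y,z,w]).as_matrix(); print(R.round(3).tolist())
for n in('scene','side','wrist'):
    c=dict(np.load(n+'.npz'))
    if n=='wrist':
        f=200/np.tan(np.radians(c['fovy'])/2); v,u=np.mgrid[:400,:640]; a=u-c['cx'];b=v-c['cy'];r=np.hypot(a,b)+1e-9;s=np.tan(r/f)/r
        P=np.stack([a*s,b*s,np.ones_like(r)],-1)*c['depth'][...,None]; P=P@c['pose'][:3,:3].T+c['pose'][:3,3]
    else: P=pts(c)
    L=(P-t)@R; m=(c['depth']>0)&(np.abs(L[...,:2]).max(-1)<.04)&(P[...,2]>.185)&(P[...,2]<.235)
    q=L[m]; print(n,len(q),'toolz max',np.sort(q[:,2])[-5:].round(4))
    for lo in(-.075,-.065,-.055,-.045):
        k=q[(q[:,2]>lo)&(q[:,2]<lo+.01)]
        if len(k): print('  z',lo,'x',np.percentile(k[:,0],[2,50,98]).round(4),'y',np.percentile(k[:,1],[2,50,98]).round(4),len(k))
E
```

```text
[[0.96, -0.28, -0.0], [-0.28, -0.96, -0.0], [-0.0, 0.0, -1.0]]
scene 102 toolz max [-0.0427 -0.0424 -0.0423 -0.0413 -0.0388]
  z -0.075 x [0.0025 0.0099 0.0137] y [-0.0138  0.0003  0.013 ] 21
  z -0.065 x [-0.0018  0.01    0.0139] y [-0.014   0.0034  0.0134] 39
  z -0.055 x [0.0037 0.0105 0.0138] y [-0.014  -0.0005  0.0136] 32
  z -0.045 x [0.0055 0.011  0.0136] y [-0.0103  0.003   0.0066] 10
side 93 toolz max [-0.0424 -0.0407 -0.0405 -0.0399 -0.0393]
  z -0.075 x [-0.012  -0.0009  0.0042] y [0.0005 0.0132 0.0155] 9
  z -0.065 x [-0.0121 -0.0045  0.0097] y [0.0006 0.0119 0.014 ] 35
  z -0.055 x [-0.012  -0.0042  0.0082] y [0.0006 0.0106 0.0136] 41
  z -0.045 x [-0.0106 -0.0015  0.0085] y [0.0056 0.0065 0.0093] 8
wrist 1675 toolz max [-0.0431 -0.043  -0.0424 -0.042  -0.042 ]
  z -0.075 x [0.0072 0.0088 0.0125] y [-0.0116  0.0016  0.0145] 471
  z -0.065 x [0.0071 0.0088 0.0125] y [-0.0117  0.0012  0.0145] 672
  z -0.055 x [0.0073 0.0113 0.0123] y [-0.0113  0.0012  0.0138] 473
  z -0.045 x [0.0111 0.0118 0.0125] y [-0.0053  0.0012  0.0076] 59
```

```bash
python3 -m jog '[[0,0,1,0],[0,0,2,0],[0,0,2.6,0],[0,0,2.9,0],[0,0,3.1,0],[0,0,3.3,0],[0,0,3.5,0]]' | grep -E 'eef|contact'; python3 -m jog '[[0,0,0.3,0],[0,0,0.6,0],[0,0,0.9,0],[0,0,1.2,0],[0,0,1.5,0],[0,0,1.8,0],[0,0,2.1,0],[0,0,2.4,0]]' | grep -E 'eef|contact'; for i in 1 2 3; do python3 -m jog '[[0,0,0.1,0],[0,0,0.2,0]]' | grep -E 'eef|contact'; done
```

```text
eef_pos: [0.5307, -0.0576, 0.1288]
contact_force: [-0.4, -0.2, -0.1]
eef_pos: [0.5305, -0.0576, 0.1045]
contact_force: [0.1, 0.3, 0.6]
eef_pos: [0.5304, -0.0576, 0.1026]
contact_force: [0.1, -0.1, 0.3]
eef_pos: [0.5306, -0.0576, 0.1008]
contact_force: [0.8, 0.6, -0.3]
eef_pos: [0.5306, -0.0576, 0.0994]
contact_force: [-4.9, 0.3, 14.7]
```

```bash
python3 -m jog '[[0,0,-0.2,0],[0,0,-1,0],[0,0,-3,0],[-4,0,-6,0],[-8,0,-8,0],[-10,0,-8,0],[-10,0,-8,0]]'; python3 - <<'E'
from h import *
cam('scene');cam('side');cam('wrist')
E
cat >> m.py <<'E'
# shut-lid outline on plane z=.138 using white/blue masks
for n in('scene','side'):
    c=dict(np.load(n+'.npz')); P=pts(c); px=c['pixels'].astype(int)
    th=np.radians(-16.3); ex=np.array([np.cos(th),np.sin(th)]);ey=np.array([-np.sin(th),np.cos(th)])
    d=P[...,:2]-np.array([.5735,-.070]);X=d@ex;Y=d@ey;Z=P[...,2]
    blue=px[...,2]>px[...,0]+50
    m=(abs(Z-.138)<.004)&(abs(X)<.1)&(abs(Y)<.1)&~blue
    for nm,a,b in(('x',X,Y),('y',Y,X)):
        k=m&(abs(b)<.02 if nm=='x' else (abs(b-.055)<.012)); print(n,nm,np.percentile(a[k],[0,1,99,100]).round(4) if k.any() else None)
        if nm=='x':
            k=m&(abs(b-.05)<.012); print(n,nm,'at .05',np.percentile(a[k],[0,1,99,100]).round(4) if k.any() else None)
            k=m&(abs(b+.05)<.012); print(n,nm,'at -.05',np.percentile(a[k],[0,1,99,100]).round(4) if k.any() else None)
        else:
            k=m&(abs(b+.055)<.012); print(n,nm,'at -.055',np.percentile(a[k],[0,1,99,100]).round(4) if k.any() else None)
    for nm,k in(('front',blue&(X<-.07)&(abs(Y)<.04)),('left',blue&(Y>.06)&(abs(X)<.05)),('right',blue&(Y<-.06)&(abs(X)<.05))):
        k=k&(Z>.09)
        if k.sum()>10:
            print(n,nm,k.sum(),'X',np.percentile(X[k],[1,50,99]).round(3),'Y',np.percentile(Y[k],[1,50,99]).round(3),'Z',np.percentile(Z[k],[1,50,99]).round(3))
E
python3 m.py|grep -v -E 'rack|others|flap|rect'
```

```text
t: 10.8
eef_pos: [0.4305, -0.0284, 0.1804]
tool_rot: [0.001, 0.99, -0.141, 0.0]
contact_force: [0.0, -0.6, -0.6]
gripper_width: -0.0
grasp_force: 0.0
scene deck ((582.3524169921875, -68.44468688964844), (258.947998046875, 248.69061279296875), 73.76619720458984) 3422 0.07424885292154781
 lid n [ 0.001 -0.001  1.   ] tilt 0.000995926303910236 dir -55.182864797448524 ctr [ 0.578  -0.0708  0.1376] 2627
 lid top centre [ 0.5781 -0.0687  0.1376]
side deck ((567.5394897460938, -78.88168334960938), (232.6549072265625, 259.6810607910156), 73.6653823852539) 4722 0.07513206743478751
 lid n [ 0.002 -0.003  1.   ] tilt 0.004049124378920896 dir -59.7697672618426 ctr [ 0.5689 -0.0714  0.1385] 3961
 lid top centre [ 0.5752 -0.0685  0.1385]
scene x [-0.081  -0.0792  0.0763  0.0778]
scene x at .05 [-0.0795 -0.0765  0.0837  0.0885]
scene x at -.05 [-0.0786 -0.0767  0.078   0.0899]
scene y [-0.0661 -0.0656  0.0675  0.0687]
scene y at -.055 [-0.0672 -0.0661  0.0674  0.0688]
scene front 124 X [-0.113 -0.094 -0.08 ] Y [-0.029 -0.     0.03 ] Z [0.126 0.133 0.139]
scene left 204 X [-0.031 -0.001  0.027] Y [0.069 0.084 0.103] Z [0.134 0.137 0.141]
scene right 351 X [-0.029 -0.003  0.028] Y [-0.333 -0.088 -0.066] Z [0.1   0.134 0.139]
side x [-0.0811 -0.0795  0.0712  0.0729]
side x at .05 [-0.0826 -0.0811  0.0784  0.0835]
side x at -.05 [-0.0821 -0.0809  0.0732  0.0819]
side y [-0.0672 -0.0662  0.0673  0.0707]
side y at -.055 [-0.0678 -0.0665  0.0664  0.069 ]
side front 385 X [-0.115 -0.097 -0.082] Y [-0.03  -0.002  0.03 ] Z [0.127 0.134 0.141]
side left 274 X [-0.032 -0.004  0.023] Y [0.069 0.086 0.103] Z [0.136 0.139 0.141]
side right 682 X [-0.032 -0.009  0.024] Y [-0.335 -0.09  -0.066] Z [0.106 0.135 0.14 ]
```

The lid is shut, with a tilt of about 0. Its centre is about (0.5725, -0.069) at yaw -16.3°. Next I'll sweep the front flap down along its arc.

```bash
python3 -m jog '[[3,0,3,0],[3,0,6,0],[3,0,8,0],[3,0,8.5,0],[3,0,8.9,0],[3.1,0,9.3,0],[3.2,0,9.8,0],[3.3,0,10,0],[3.46,0,10.2,0],[3.6,0,10.4,0],[3.8,0,10.6,0],[4,0,10.8,0],[4.2,0,11,0],[4.2,0,11,0]]' | grep -E 'eef|contact'; python3 -m jog '[[0.1,0,0.05,0],[0.2,0,0.1,0]]' | grep -E 'eef|contact';python3 -m jog '[[0.1,0,0,0]]' | grep -E 'eef|contact'; python3 -m jog '[[0.1,0,0,0]]' | grep -E 'eef|contact'
```

```text
eef_pos: [0.4743, -0.0412, 0.0684]
contact_force: [-3.5, 0.7, 2.6]
eef_pos: [0.4763, -0.0418, 0.0677]
contact_force: [-2.9, 1.0, 3.5]
eef_pos: [0.4775, -0.0422, 0.0676]
contact_force: [-2.1, 0.4, -0.9]
eef_pos: [0.4789, -0.0426, 0.0676]
contact_force: [-0.3, 0.3, -0.2]
```

```bash
for i in 1 2 3; do python3 -m jog '[[0.06,0,0,0]]' | grep -E 'eef|contact'; done
```

```text
eef_pos: [0.4793, -0.0427, 0.0677]
contact_force: [-2.8, 0.6, 1.5]
eef_pos: [0.4792, -0.0427, 0.0677]
contact_force: [-5.8, 2.5, 3.7]
eef_pos: [0.4792, -0.0427, 0.0676]
contact_force: [-6.8, 2.1, 6.4]
```

```bash
python3 - <<'E'
from h import *
cam('scene');cam('side');w=cam('wrist')
E
python3 m.py|grep -E 'front'
```

```text
scene front 31 X [-0.77  -0.083 -0.08 ] Y [-0.027  0.001  0.029] Z [0.123 0.137 0.198]
side front 32 X [-0.138 -0.085 -0.082] Y [-0.032 -0.026  0.   ] Z [0.111 0.137 0.389]
```

```bash
for i in 1 2 3 4; do python3 -m jog '[[0.06,0,0,0]]' | grep -E 'eef|contact'; done
```

```text
eef_pos: [0.4792, -0.0427, 0.0676]
contact_force: [-9.5, 2.4, 7.0]
eef_pos: [0.4791, -0.0428, 0.0675]
contact_force: [-10.8, 3.3, 8.3]
eef_pos: [0.4791, -0.0428, 0.0674]
contact_force: [-12.7, 3.7, 9.3]
eef_pos: [0.479, -0.0428, 0.0674]
contact_force: [-15.0, 4.8, 11.3]
```

```bash
python3 -m jog '[[-0.5,0,0,0],[-2,0,0,0],[-2,0,-4,0],[-2,0,-8,0],[-2,0,-11,0],[2,-4,-11,-1.571],[4,-7,-11,-1.571],[6,-10,-11,-1.571],[8,-12,-11,-1.571],[9.4,-14,-11,-1.571],[9.4,-14,-11,-1.571],[9.4,-14,-11,-1.571],[9.4,-14,-11,-1.571],[9.4,-14,-11,-1.571],[9.4,-14,-11,-1.571],[9.4,-14,-11,-1.571],[9.4,-14,-11,-1.571],[9.4,-14,-11,-1.571],[9.4,-14,-11,-1.571],[9.4,-14,-11,-1.571]]'; python3 -m jog '[[0,0,0,0],[0,0,0,0]]'; python3 - <<'E'
from h import *
cam('scene');cam('side');cam('wrist')
E
python3 m.py|grep -E 'front|left|right'
cat > loc.py <<'E'
from h import *
o=bot.get_obs(); d=o['eef_pos'][:2]-[.5735,-.07]; t=np.radians(-16.3); z=o['tool_rot']
print('X,Y,tipz mm',(1000*(d@[np.cos(t),np.sin(t)])).round(1),(1000*(d@[-np.sin(t),np.cos(t)])).round(1),(1000*o['eef_pos'][2]+41).round(1),'toolx deg rel',(np.degrees(2*np.arctan2(z[2],z[1]))+16.3).round(2),'F',o['contact_force'].round(1),o['t'].round(2))
E
python3 loc.py
```

```text
t: 14.85
eef_pos: [0.6128, 0.0641, 0.1779]
tool_rot: [0.0, 0.801, 0.599, 0.001]
contact_force: [-0.3, 0.2, 0.1]
gripper_width: -0.003
grasp_force: 0.0
t: 15.02
eef_pos: [0.6124, 0.0643, 0.1779]
tool_rot: [0.0, 0.801, 0.599, 0.0]
contact_force: [0.1, -0.5, -0.1]
gripper_width: -0.003
grasp_force: 0.0
scene front 26 X [-0.086 -0.084 -0.081] Y [-0.027  0.001  0.029] Z [0.134 0.137 0.139]
scene left 200 X [-0.03   0.001  0.026] Y [0.069 0.084 0.103] Z [0.135 0.137 0.141]
scene right 350 X [-0.029 -0.002  0.027] Y [-0.333 -0.088 -0.066] Z [0.1   0.134 0.14 ]
side front 96 X [-0.088 -0.085 -0.082] Y [-0.032 -0.006  0.032] Z [0.113 0.137 0.14 ]
side left 267 X [-0.032 -0.005  0.022] Y [0.07  0.085 0.102] Z [0.136 0.139 0.142]
side right 674 X [-0.032 -0.009  0.024] Y [-0.335 -0.09  -0.066] Z [0.106 0.135 0.14 ]Traceback (most recent call last):
  File "loc.py", line 3, in <module>
    print('X,Y,tipz mm',(1000*(d@[np.cos(t),np.sin(t)])).round(1),(1000*(d@[-np.sin(t),np.cos(t)])).round(1),(1000*o['eef_pos'][2]+41).round(1),'toolx deg rel',(np.degrees(2*np.arctan2(z[2],z[1]))+16.3).round(2),'F',o['contact_force'].round(1),o['t'].round(2))
                                                                                                                                                                                                                                                    ^^^^^^^^^^^^
AttributeError: 'float' object has no attribute 'round'
```

```bash
sed -i "s/,o\['t'\].round(2)//" loc.py; python3 -m jog '[[-3.1,0,3,0],[-3.1,0,6,0],[-3.1,0,7.5,0],[-3.1,0,8.1,0],[-3.06,0,8.7,0],[-3.15,0,9.2,0],[-3.28,0,9.6,0],[-3.4,0,9.8,0],[-3.54,0,10,0],[-3.7,0,10.2,0],[-3.88,0,10.4,0],[-4.1,0,10.7,0],[-4.3,0,11,0],[-4.3,0,11,0]]' | grep contact; python3 loc.py; for i in 1 2 3 4 5 6 7; do python3 -m jog '[[-0.1,0,0,0]]' | grep -E 'contact'; done; python3 loc.py
```

```text
contact_force: [0.1, 0.5, -0.6]
X,Y,tipz mm -0.7 95.8 108.2 toolx deg rel 89.98 F [ 0.1  0.5 -0.6]
contact_force: [0.7, 1.7, -0.3]
contact_force: [1.7, 1.2, -0.0]
contact_force: [0.4, 3.4, -1.1]
contact_force: [1.9, 5.8, -1.9]
contact_force: [2.3, 6.5, -2.1]
contact_force: [2.0, 6.7, -2.7]
contact_force: [1.7, 7.4, -2.0]
X,Y,tipz mm -0.8 92.6 109.0 toolx deg rel 90.13 F [ 1.7  7.4 -2. ]
```

```bash
for i in 1 2 3; do python3 -m jog '[[-0.1,0,0,0]]' | grep -E 'contact'; python3 loc.py; done
```

```text
contact_force: [2.9, 8.1, -3.8]
X,Y,tipz mm -0.8 91.9 109.1 toolx deg rel 90.14 F [ 2.9  8.1 -3.8]
contact_force: [2.4, 7.6, -3.5]
X,Y,tipz mm -0.8 90.9 109.1 toolx deg rel 90.15 F [ 2.4  7.6 -3.5]
contact_force: [2.1, 6.0, -2.6]
X,Y,tipz mm -0.9 89.6 109.0 toolx deg rel 90.14 F [ 2.1  6.  -2.6]
```

```bash
for i in 1 2 3 4; do python3 -m jog '[[-0.07,0,0,0]]' | grep -E 'qqq'; python3 loc.py; done
```

```text
X,Y,tipz mm -0.9 87.7 108.8 toolx deg rel 90.11 F [ 1.3  2.2 -2. ]
X,Y,tipz mm -0.8 85.8 108.8 toolx deg rel 90.05 F [ 0.5  7.7 -0.9]
X,Y,tipz mm -0.8 85.9 108.9 toolx deg rel 90.07 F [ 1.7  6.2 -3.6]
X,Y,tipz mm -0.8 85.9 108.9 toolx deg rel 90.09 F [ 2.2  8.7 -3.6]
```

```bash
for i in 1 2; do python3 -m jog '[[-0.07,0,0,0]]' | grep -E 'qqq'; python3 loc.py; done; python3 -m jog '[[0.5,0,0,0],[2.5,0,0,0],[2.5,0,-4,0],[2.5,0,-8,0],[0,0,-11,0],[-4,0,-11,0],[-8,0,-11,0],[-12,0,-11,0],[-16,0,-11,0],[-20,0,-11,0],[-22.3,0,-11,0],[-22.3,0,-11,0],[-22.3,0,-11,0],[-22.3,0,-11,0],[-22.3,0,-11,0]]' | grep -E '^t'; python3 loc.py;  python3 - <<'E'
from h import *
cam('scene');cam('side');cam('wrist')
E
python3 m.py|grep -E 'front|left|right'
```

```text
X,Y,tipz mm -0.9 85.9 108.9 toolx deg rel 90.12 F [ 3.1  8.9 -4.2]
X,Y,tipz mm -0.8 85.9 109.0 toolx deg rel 90.15 F [ 3.1 10.7 -5.3]
t: 18.92
tool_rot: [-0.0, 0.799, 0.601, 0.0]
X,Y,tipz mm -0.6 -138.9 219.0 toolx deg rel 90.15 F [-1.1 -0.1  0.2]
scene front 26 X [-0.087 -0.083 -0.079] Y [-0.027  0.     0.03 ] Z [0.134 0.137 0.141]
scene left 39 X [-0.028 -0.001  0.026] Y [0.07  0.072 0.075] Z [0.134 0.137 0.139]
scene right 345 X [-0.03  -0.002  0.027] Y [-0.333 -0.087 -0.066] Z [0.1   0.134 0.139]
side front 95 X [-0.088 -0.085 -0.082] Y [-0.031 -0.007  0.03 ] Z [0.109 0.137 0.14 ]
side left 41 X [-0.03  -0.005  0.019] Y [0.07  0.073 0.076] Z [0.136 0.138 0.14 ]
side right 559 X [-0.033 -0.013  0.02 ] Y [-0.335 -0.097 -0.066] Z [0.105 0.134 0.263]
```

```bash
python3 -m jog '[[3.1,0,3,0],[3.1,0,6,0],[3.1,0,7.5,0],[3.1,0,8.1,0],[3.06,0,8.7,0],[3.15,0,9.2,0],[3.28,0,9.6,0],[3.4,0,9.8,0],[3.54,0,10,0],[3.7,0,10.2,0],[3.88,0,10.4,0],[4.1,0,10.7,0],[4.3,0,11,0],[4.3,0,11,0]]' | grep qqq; python3 loc.py; for i in 1 2 3 4 5 6 7; do python3 -m jog '[[0.1,0,0,0]]' | grep -E 'qqq'; python3 loc.py; done
```

```text
X,Y,tipz mm -0.8 -96.7 108.3 toolx deg rel 90.07 F [-0.9  0.2 -0.7]
X,Y,tipz mm -0.7 -96.4 108.5 toolx deg rel 90.03 F [-1.3 -1.9  0.9]
X,Y,tipz mm -0.7 -95.6 108.7 toolx deg rel 90.02 F [-0.3 -1.1  0.1]
X,Y,tipz mm -0.7 -94.6 108.7 toolx deg rel 90.01 F [-0.5 -1.4 -0.7]
X,Y,tipz mm -0.6 -93.6 108.8 toolx deg rel 90.01 F [-0.1 -1.2 -0.1]
X,Y,tipz mm -0.6 -92.5 108.8 toolx deg rel 90.01 F [-0.2 -1.9 -0.3]
X,Y,tipz mm -0.6 -92.2 108.7 toolx deg rel 90.0 F [-1.2 -4.7 -0.5]
X,Y,tipz mm -0.7 -91.8 108.6 toolx deg rel 89.98 F [-1.4 -6.3 -2. ]
```

```bash
for i in 1 2 3 4 5 6 7; do python3 -m jog '[[0.07,0,0,0]]' | grep -E 'qqq'; python3 loc.py; done
```

```text
X,Y,tipz mm -0.7 -91.5 108.5 toolx deg rel 89.96 F [-0.6 -6.1 -1.8]
X,Y,tipz mm -0.7 -91.2 108.4 toolx deg rel 89.94 F [-0.8 -7.6 -2.3]
X,Y,tipz mm -0.7 -90.8 108.4 toolx deg rel 89.92 F [-1.5 -8.3 -2.7]
X,Y,tipz mm -0.8 -90.3 108.3 toolx deg rel 89.91 F [-1.6 -7.4 -2.7]
X,Y,tipz mm -0.8 -89.8 108.3 toolx deg rel 89.91 F [-1.6 -7.6 -2.8]
X,Y,tipz mm -0.9 -89.1 108.2 toolx deg rel 89.9 F [-1.1 -6.6 -3.3]
X,Y,tipz mm -0.9 -88.2 108.2 toolx deg rel 89.91 F [-1.  -5.9 -3. ]
```

```bash
for i in 1 2 3 4 5 6; do python3 -m jog '[[0.07,0,0,0]]' | grep -E 'qqq'; python3 loc.py; done
```

```text
X,Y,tipz mm -1.0 -87.1 108.2 toolx deg rel 89.92 F [-1.  -4.5 -2.7]
X,Y,tipz mm -0.9 -85.4 108.4 toolx deg rel 89.94 F [-0.8 -2.2 -0.7]
X,Y,tipz mm -0.8 -83.7 108.7 toolx deg rel 90.01 F [-2.3 -7.4 -2.6]
X,Y,tipz mm -0.7 -83.7 108.7 toolx deg rel 90.0 F [-0.6 -6.7 -0.2]
X,Y,tipz mm -0.8 -83.8 108.7 toolx deg rel 89.97 F [-2.1 -7.9  0.4]
X,Y,tipz mm -0.7 -83.8 108.7 toolx deg rel 89.94 F [ -3.3 -10.3   0.1]
```

The right flap clicked and reached its stop. I'll back off and check everything.

```bash
python3 -m jog '[[-0.5,0,0,0],[-2.5,0,0,0],[-2.5,0,-4,0],[-2.5,0,-8,0],[-4,0,-12,0],[-4,0,-14,0],[-4,0,-14,0],[-4,0,-14,0],[-4,0,-14,0],[-4,0,-14,0],[-4,0,-14,0],[-4,0,-14,0]]' | grep -E '^t:'; python3 - <<'E'
from h import *
a=cam('scene')['pixels'];b=cam('side')['pixels'];w=cam('wrist')
cv2.imwrite('pics/f.png',cv2.resize(np.hstack([a[120:320,200:400],b[120:320,240:440]])[:,:,::-1],None,fx=2,fy=2,interpolation=cv2.INTER_CUBIC))
E
python3 m.py|grep -E 'front|left|right|lid n'
```

```text
t: 22.9
 lid n [-0.001  0.002  1.   ] tilt 0.0018044244220438922 dir 112.90722890517645 ctr [ 0.5774 -0.0715  0.1375] 2575
 lid n [ 0.    -0.003  1.   ] tilt 0.0025557835338264247 dir -82.26996488952787 ctr [ 0.5435 -0.0789  0.1384] 2367
scene front 26 X [-0.087 -0.083 -0.08 ] Y [-0.027  0.001  0.029] Z [0.134 0.137 0.139]
scene left 39 X [-0.031 -0.     0.027] Y [0.069 0.073 0.075] Z [0.135 0.137 0.14 ]
scene right 181 X [-0.027 -0.003  0.028] Y [-0.334 -0.314 -0.066] Z [0.099 0.111 0.139]
side front 95 X [-0.088 -0.085 -0.082] Y [-0.033 -0.007  0.03 ] Z [0.111 0.138 0.14 ]
side left 29 X [-0.03  -0.01   0.002] Y [0.068 0.073 0.076] Z [0.136 0.138 0.14 ]
side right 459 X [-0.031 -0.01   0.023] Y [-0.335 -0.073 -0.066] Z [0.105 0.117 0.14 ]
```

View pics/f.png

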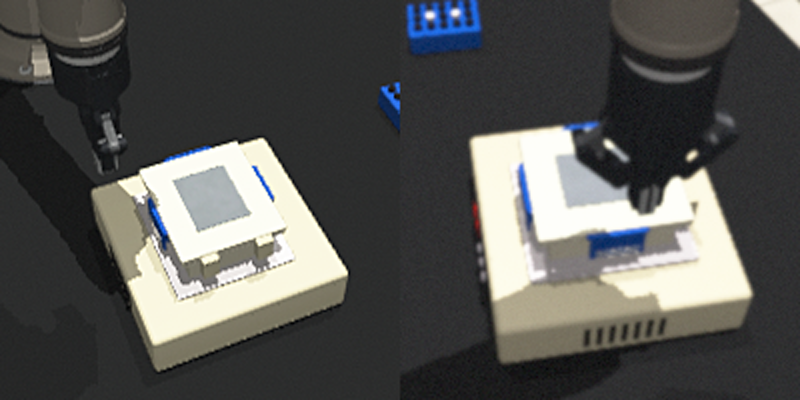

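The lid is flat. The front flap (185,155), left flap (265,180) and right flap (155,215 in the scene view, 615,243 in the side view) all hang straight down, and the gripper is clear of everything.

```bash
python3 -c "
from station import bot
print(bot.hand_in())"
```

```text
the job is handed in; nothing more can be done
None
```

The lid is shut and the front, left and right clips were pushed home in that order and hang straight down. The highest force I read was about 19 N (limit 25 N), though I only read it at the end of each short move, and the job was handed in at about 23 s.

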